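# Make up the tint service tray

## Robot

A 6-joint arm with a two-finger parallel gripper is mounted at the origin on the work surface. World frame = base frame: x ahead of the robot, y to its left, z up, the work surface at z = 0. Lengths are in m, angles in degrees, forces in N, time in s.
With the tool pointing down it reaches from about 0.35 to 0.875 m from the base axis. Payload 4.2 kg.
Tool frame: the origin (TCP) lies between the finger pads; the fingertips stand 14 mm ahead of it and the grasp point (between the pads) lies 5 mm behind it; z points along the fingers, y is the line along which they close (so a half turn about z gives the same grasp; the last joint's range is limited). The gripper opens to 87 mm and grips with 3 to 60 N. Pads are 19 mm wide; open, the fingers measure 117 mm over their backs; the gripper's body (75 mm by 190 mm) begins 51 mm behind the grasp point.
Start: joints at [-52.792, 22.042, 0.453, 0, -68.411, -14.817], TCP at [0.238, -0.578, 0.237] pointing down, gripper open.
Joint ranges: [-179.83, 179.83], [-69.29, 118.12], [-61.27, 80.66], [-181.25, 117.63], [-171.15, -9.14], [-177.46, 177.46]. Speed limits (degrees/s): [159.86, 159.86, 180, 180, 180, 180].

## Interface

Orientations are given as a 3x3 rotation matrix whose columns are the frame's x, y, z axes.
In Python, from station import * gives the robot as it stands. The module is installed in compiled form; this text tells all that it offers.
- The arm moves only by the tool play_rows, never from a script. Its argument "steps" is a list of rows, each an object of numbers: "ax", "ay", "az": the turn, a rotation vector about the tool's x, y, z in degrees; "dx", "dy", "dz": the shift along the tool's x, y, z in mm; "claw": the finger opening in mm, from 0 to 87. A call has 1 to 20 rows; each row shifts and turns the commanded pose from where the row before left it, along the tool's axes as they then stand; what a row does not reach is not made up. A row lasts 1/10 s, in which the tool goes at most 50 mm and 8.59 degrees, less where a joint would pass 70% of its speed; a pose out of reach is approached as far as the arm can. A call with a gripper value outside its range is refused whole. The fingers move at their own pace and stop on an object; the grip force is fixed at half the most. Time passes only in rows, so rows that do not move let the fingers close. It gives the time, the measured TCP pose, the force, the opening and the grip force at its end, in the units of the state.
- sense(): the state, without advancing time (a new reading comes with each control period).
- capture(name): name is "scene" or "top"; returns a dict with "frame" (480x640x3 uint8, blue, green, red), "range_z" (480x640 float32, m along the optical axis (not along the pixel's ray), 0 where there is no reading), "fx", "fy", "cx", "cy" (pixels), "k1" (the pictures are not rectified: a ray, as slopes to the right and down, at radius r is drawn at 1 + k1 r^2 times it, then the intrinsics apply), "xyz" and "rotation" of the camera in the world. Camera axes: x right, y down, z forward; pixel columns grow to the right and rows downward; lengths in m; the calibration is good to about 2 mm. A picture is of the moment at which its call begins.
- finish_job(): hands the job in; it is judged then, once.
The state is a dict: "time_s": time; "joints": joint angles; "joint_velocities": joint speeds; "effort": joint torques, N m; "tcp_pos": TCP position; "ee_rot": TCP orientation; "wrist_force": force on the tool from outside, world axes, zero at the start; "moment": the same for the moment, N m; "gripper_width": opening from 0.0 (shut) to 1.0 (fully open); "gripper_force": force on a finger pad.
Only numpy, scipy, OpenCV 4.12 (cv2) and the standard library are available. Lean on these libraries where they do the work, as an engineer would, in place of code of your own. Each camera call takes 0.05 s, during which the arm holds its last target. There are 200 camera calls.

## Task

Make up the black service tray for a root touch-up: lay the long tint carton in the carton channel and the tint brush on the ribbed brush bed, each along its bay, stand the bottle with the flat cap in the holder with the small pocket and the open measuring beaker in the holder with the large pocket. Set everything down rather than dropping it and keep the bottle and beaker upright. The short carton, the bottle with the nozzle and the closed jar are not for this client: leave them standing where they are.

Things in the scene. Friction and masses are not known exactly. Their poses are not given: they have to be found in the camera images.
- long_carton: TO GATHER. The long white tint carton with a dull olive printed band: a closed box 150 x 36 x 36 mm lying flat, about 90 g. Origin: centre of its underside; x along its length, z up.
- brush: TO GATHER. The black tint brush lying flat, 176 mm long, about 45 g. Origin: underside, at the middle of its length, close to its balance point; x along the handle towards the bristles, z up. Handle 16 mm high and, from x = -31 to +31 mm, 16 mm wide (grip here); the tail to x = -88 mm is 12 wide. Head with bristles, x = +41 to +88 mm: 36 wide, 14 high.
- cap_bottle: TO GATHER. The small white round developer bottle with a flat black screw cap: body 44 mm diameter and 58 mm high, cap 26 mm diameter, 80 mm high over all, about 80 g, standing. Origin: centre of its underside, z up.
- beaker: TO GATHER. The open white measuring beaker (empty, you look into it from above): 58 mm outside diameter at the foot, 61 mm at half height, 64 mm at the rim, 70 mm high, 3.5 mm wall, about 60 g, standing, with a small pouring lip at +x. Origin: centre of its underside, z up.
- tray: Black service tray, fixed, 204 (x) by 258 (y) mm; origin: centre of its underside. Rims and dividers 18 mm high. BRUSH BED, ribbed: centre y = +89 mm, 196 (x) by 72 wide, floor 14 mm above the counter. CARTON CHANNEL: centre y = +20 mm, 196 (x) by 58 wide, floor 4 mm above the counter. Beyond a broad ridge, at y = -77 mm, the two grey holders at x = -48 and +48 mm, either way round.
- small_holder: Grey square drop-in holder in the tray, 94 x 94 mm, with the SMALL pocket: 62 mm square, thick walls. Fixed. Origin: centre of its underside, 4 mm above the counter; x, y along its sides; pocket floor 4 mm and rim 22 mm above the origin. The pocket is central. The capped bottle's place.
- large_holder: Grey square drop-in holder in the tray, 94 x 94 mm, with the LARGE pocket: 82 mm square, thin walls. Fixed. Origin: centre of its underside, 4 mm above the counter; x, y along its sides; pocket floor 4 mm and rim 22 mm above the origin. The pocket is central. The beaker's place.
- short_carton: LOOK-ALIKE, leave it. A white carton with the same print and the same 36 x 36 mm section but only 90 mm long. Origin: centre of its underside; x along its length, z up.
- nozzle_bottle: LOOK-ALIKE, leave it. A white round bottle of the same 44 mm diameter but with a pointed white nozzle instead of a cap, 94 mm high over all, standing. Origin: centre of its underside, z up.
- jar: LOOK-ALIKE, leave it. A white round jar closed with a flat lid (grey disc on top), 64 mm diameter, 58 mm high, standing. Origin: centre of its underside, z up. (All other equipment on the counter is fixed and stands clear of the places used.)
Not all that is in view belongs to the job. What is shaped like the long_carton but turquoise is not meant.

How it is judged (in metres and radians):
At the end, for the whole second after the job is handed in: Carton flat on its channel floor (within 26 mm along, 14 across, 0.25 rad), brush flat on its bed (15 along, 22 across, 0.3 rad, either way round), capped bottle upright in the small pocket and beaker in the large one (18 mm), on the floors; all at rest (x of long_carton in the frame of tray between -0.026 and 0.026 m and y of long_carton in the frame of tray between 0.006 and 0.034 m and z of long_carton in the frame of tray between 0 and 0.01 m and angle between the x axis of long_carton and the x axis of tray, either way round below 0.25 rad and angle between each of long_carton, brush, cap_bottle, beaker's own z axis and vertical below 0.12 rad and linear speed of each of long_carton, brush, cap_bottle, beaker below 0.02 m/s and x of brush in the frame of tray between -0.015 and 0.015 m and y of brush in the frame of tray between 0.067 and 0.111 m and z of brush in the frame of tray between 0.01 and 0.019 m and angle between the x axis of brush and the x axis of tray, either way round below 0.3 rad and horizontal distance between cap_bottle and small_holder below 0.018 m and z of cap_bottle in the frame of small_holder between 0 and 0.009 m and horizontal distance between beaker and large_holder below 0.018 m and z of beaker in the frame of large_holder between 0 and 0.009 m); the robot touches nothing.
It fails at once if a look-alike (short carton, nozzle bottle or closed jar) is shifted more than 30 mm or knocked over (distance of any of short_carton, nozzle_bottle, jar from where it was at the start of the episode above 0.03 m or angle between any of short_carton, nozzle_bottle, jar's own z axis and vertical above 0.5 rad).
It fails at once if the capped bottle or the beaker is tipped over (angle between any of cap_bottle, beaker's own z axis and vertical above 0.6 rad).
It fails at once if a thing to gather is dropped or thrown (faster than 0.7 m/s with no finger on it) ((linear speed of long_carton above 0.7 m/s and contact force between the fingers and long_carton below 0.1 N) or (linear speed of brush above 0.7 m/s and contact force between the fingers and brush below 0.1 N) or (linear speed of cap_bottle above 0.7 m/s and contact force between the fingers and cap_bottle below 0.1 N) or (linear speed of beaker above 0.7 m/s and contact force between the fingers and beaker below 0.1 N)).
It also fails if it takes over 115 s, if anything falls off the work surface, if the arm or the gripper's body presses on something with over 40 N, if the wrist force passes 120 N, or if a joint passes its speed limit or range.

## Working session

There is one attempt and no reset: what is moved stays moved. The work goes in short steps, Python scripts to look and compute and a tool call to move; the robot and the scene stay as the last step left them, time stands still between calls to the robot, and variables do not carry over. Pictures are saved under pics/ and viewed, at most 14 in all, crops included, and the job is handed in when it is done.

Besides the shell and the picture viewer there is one more tool, called after ">>>" as name(argument=value, ...), one argument or row to a line, values as JSON. play_rows: Moves the arm, as the interface text tells. Its arguments: {"type":"object","properties":{"steps":{"type":"array"}},"required":["steps"]}

```bash
mkdir -p pics
python3 - <<'E'
from station import *
import cv2,numpy as np
for n in("scene","top"):
    c=capture(n); cv2.imwrite(f"pics/{n}0.png",c["frame"]); np.savez(f"{n}0.npz",**c)
    print(n,c["fx"],c["cx"],c["cy"],c["k1"],c["xyz"],np.round(c["rotation"],3).tolist())
s=sense();print(s["tcp_pos"],np.round(s["ee_rot"],3).tolist(),s["gripper_width"])
E
```

```text
scene 484.7867902820841 308.3030776468886 235.34621454711046 -0.05324820414906977 [ 0.95916176 -0.73123286  1.16035107] [[0.856, 0.397, -0.332], [0.517, -0.631, 0.579], [0.021, -0.667, -0.745]]
top 508.71262361812234 324.46214069972524 245.21098570895214 -0.05472213072186598 [0.21387499 0.14269406 1.56758635] [[0.003, -0.983, 0.181], [-1.0, -0.003, 0.002], [-0.001, -0.181, -0.983]]
[ 0.23790231 -0.5774181   0.235573  ] [[-0.925, -0.381, -0.001], [-0.381, 0.925, 0.002], [0.0, 0.002, -1.0]] 1.0040393006084634
```

View pics/top0.png

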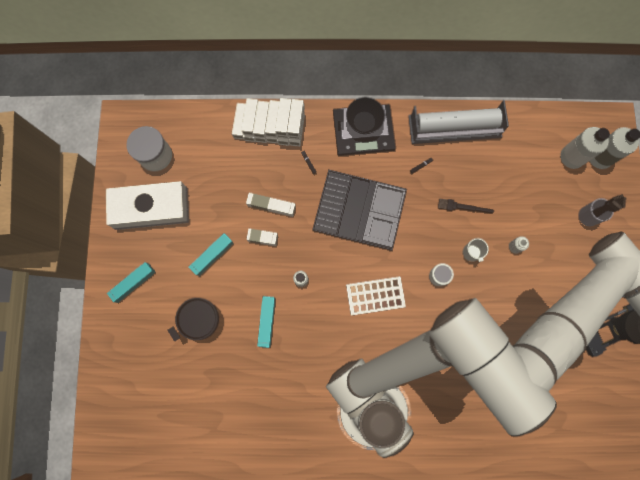

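View pics/scene0.png

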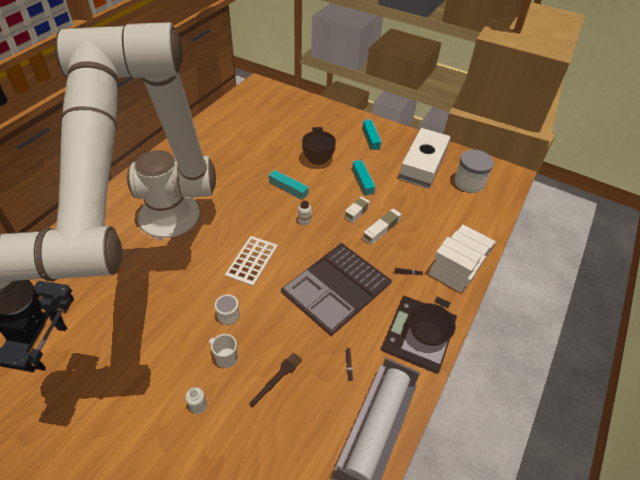

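The top view shows these candidates:
- **Cartons:** white at (271,204) is long and (262,237) is short. The turquoise ones are not meant.
- **Bottles:** (300,279) looks dark-capped and (522,243) has the nozzle.
- **Round vessels:** (477,250) is open, with a lip. (442,274) has a grey lid, so it is the jar.
- **Brush:** (465,207).
- **Tray:** (360,209), with the ribbed bed to the left and the holders to the right.

I'll confirm with one enlarged montage and measure.

```bash
cat > h.py <<'E'
import cv2,numpy as np
def cloud(c):
    K=np.array([[c["fx"],0,c["cx"]],[0,c["fy"],c["cy"]],[0,0,1]],float)
    v,u=np.mgrid[0:480,0:640].astype(float)
    n=cv2.undistortPoints(np.stack([u,v],-1).reshape(-1,1,2),K,np.array([float(c["k1"]),0,0,0])).reshape(480,640,2)
    z=c["range_z"].astype(float)
    return np.dstack([n[...,0]*z,n[...,1]*z,z])@np.array(c["rotation"]).T+np.array(c["xyz"])
def box(P,u0,v0,u1,v1,zlo,zhi,show=""):
    Q=P[v0:v1,u0:u1].reshape(-1,3); Q=Q[(Q[:,2]>zlo)&(Q[:,2]<zhi)]
    r=cv2.minAreaRect((Q[:,:2]*1000).astype(np.float32))
    print(show,len(Q),"c",np.round(r[0],1),"size",np.round(r[1],1),"ang",round(r[2],1),"z",np.round(np.percentile(Q[:,2],[5,50,95])*1000,1),"mean",np.round(Q[:,:2].mean(0)*1000,1))
    return Q
E
python3 - <<'E'
from h import *
c=dict(np.load("top0.npz")); d=dict(np.load("scene0.npz"))
P=cloud(c);S=cloud(d)
for u,v in[(150,400),(560,400),(400,330)]:print("table",P[v,u])
L=dict(long=(240,188,302,220,.028,.045),short=(240,225,285,248,.028,.045),capb=(288,264,312,292,.066,.09),capbbody=(285,262,315,294,.045,.062),beak=(462,236,493,266,.062,.078),jar=(428,260,458,290,.05,.066),brush=(435,195,500,217,.007,.025),nozz=(510,232,532,256,.045,.062),tray=(308,165,412,252,.013,.03))
for k,b in L.items(): box(P,*b,show=k)
print("scene")
L=dict(long=(360,205,404,248,.028,.045),short=(342,195,372,224,.028,.045),capb=(294,198,316,224,.07,.09),capbbody=(290,198,318,228,.045,.062),beak=(205,332,242,370,.062,.078),jar=(211,292,244,325,.05,.066),brush=(246,350,306,410,.007,.025),tray=(278,240,394,335,.013,.03))
for k,b in L.items(): box(S,*b,show=k)
f=c["frame"];g=d["frame"]
C=[f[180:300,230:330],f[220:300,425:545][:, :100],g[190:290,285:405][:, :100],g[290:420,180:310],f[160:260,305:415],g[340:420,240:310]]
m=[cv2.resize(x,(265,290),interpolation=cv2.INTER_CUBIC) for x in C]
cv2.imwrite("pics/m.png",np.vstack([np.hstack(m[:3]),np.hstack(m[3:])]))
E
```

```text
table [2.86609530e-02 6.67797490e-01 2.58148732e-04]
table [ 2.97566286e-02 -5.65742106e-01  5.12857671e-04]
table [ 0.24021896 -0.08501254  0.00291143]
long 556 c [628.5 315. ] size [150.3  39.3] ang 76.1 z [30.2 36.3 42. ] mean [627.5 314.9]
short 353 c [523.4 338.9] size [91.4 38.5] ang 81.4 z [30.3 35.6 41.5] mean [522.9 338.9]
capb 81 c [390.8 219.7] size [33.4 29.3] ang 33.8 z [67.  78.3 84.2] mean [391.1 218.6]
capbbody 56 c [392.1 217.9] size [42.1 41.4] ang 69.6 z [51.1 59.4 61.8] mean [389.1 215.7]
beak 121 c [ 481.3 -314.3] size [62.9 63.2] ang 57.8 z [62.8 68.7 74.5] mean [ 477.2 -315.2]
jar 345 c [ 405.3 -207.6] size [60.2 61.8] ang 84.2 z [52.5 58.7 63.6] mean [ 404.9 -207.9]
brush 399 c [ 630.3 -309. ] size [ 69.2 205.8] ang 0.4 z [ 7.6 13.4 20.8] mean [ 626.6 -289.1]
nozz 69 c [ 498.2 -453.4] size [41.5 45.4] ang 3.9 z [49.3 58.7 61.7] mean [ 495.5 -448.1]
tray 2601 c [621.3  37.7] size [326.4 266.1] ang 87.8 z [13.6 18.4 27.9] mean [612.3  43.5]
scene
long 459 c [592.7 327.1] size [156.8 121.4] ang 77.2 z [29.9 35.5 40. ] mean [627.9 315.2]
short 242 c [528.  340.7] size [95.  38.9] ang 80.5 z [29.6 35.6 40.2] mean [528.7 338.7]
capb 53 c [397.4 219.1] size [22.3 26. ] ang 31.7 z [72.3 78.9 82.2] mean [398.2 217.4]
capbbody 68 c [401.7 213.1] size [42.1 30.3] ang 32.8 z [46.  56.6 61.4] mean [402.6 209. ]
beak 181 c [ 483.  -311.7] size [63.9 65.5] ang 60.4 z [63.6 69.1 73.3] mean [ 480.1 -313. ]
jar 400 c [ 409.4 -206.1] size [63.6 64.3] ang 27.2 z [52.4 57.3 60.7] mean [ 410.7 -208. ]
brush 560 c [ 649.9 -296.5] size [ 97.8 174.6] ang 5.9 z [ 9.  14.1 18.8] mean [ 630.6 -286.1]
tray 2731 c [684.6  58.6] size [336.5 323.1] ang 75.6 z [13.5 18.  27.5] mean [622.5  30.9]
```

View pics/m.png

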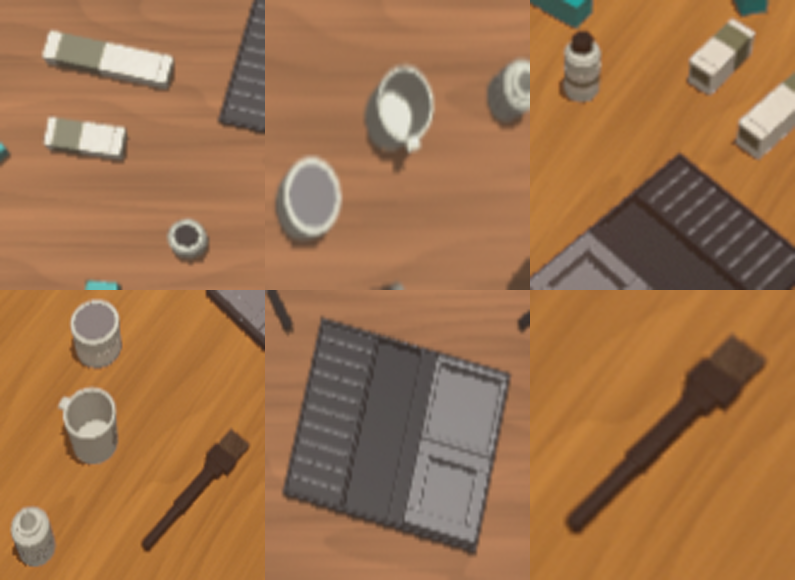

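The montage confirms the picks: the open beaker is at (477,250) with its lip, the flat-lidded jar at (442,274) and the dark flat cap at (300,279). The large pocket is the far holder (upper right of the tray in the top view), and the small pocket is the near one. Next I'll refine the poses with colour masks projected onto planes at known heights.

```bash
cat >> h.py <<'E'
def plane(c,uv,z):
    K=np.array([[c["fx"],0,c["cx"]],[0,c["fy"],c["cy"]],[0,0,1]],float)
    n=cv2.undistortPoints(np.array(uv,float).reshape(-1,1,2),K,np.array([float(c["k1"]),0,0,0])).reshape(-1,2)
    r=np.c_[n,np.ones(len(n))]@np.array(c["rotation"]).T; o=np.array(c["xyz"])
    return (o+r*((z-o[2])/r[:,2])[:,None])[:,:2]*1000
def mask(c,b,f,z,name,big=True):
    u0,v0,u1,v1=b; m=f(c["frame"][v0:v1,u0:u1].astype(int)).astype(np.uint8)
    n,l,st,_=cv2.connectedComponentsWithStats(m); k=1+np.argmax(st[1:,4])
    ct,_=cv2.findContours((l==k).astype(np.uint8),cv2.RETR_EXTERNAL,cv2.CHAIN_APPROX_NONE)
    p=plane(c,ct[0].reshape(-1,2)+np.array([u0,v0]),z); r=cv2.minAreaRect(p.astype(np.float32))
    print(name,"c",np.round(r[0],1),"size",np.round(r[1],1),"ang",round(r[2],1)); return p
E
python3 - <<'E'
from h import *
c=dict(np.load("top0.npz")); d=dict(np.load("scene0.npz"))
dark=lambda t:lambda f:(f[...,2]<t)
grey=lambda f:(f[...,2]-f[...,0]<25)
white=lambda f:(f.min(-1)>100)
for nm,q,bt,bb,bc in(("top",c,(305,162,412,255),(432,192,502,220),(290,266,312,290)),("scene",d,(276,238,396,338),(244,346,308,412),(294,198,316,216))):
    mask(q,bt,grey,.018,nm+" tray")
    p=mask(q,bb,dark(85),.012,nm+" brush")
    # brush axis
    m=p.mean(0);w=np.linalg.svd(p-m)[2][0];t=(p-m)@w;print(" axis",np.round(np.degrees(np.arctan2(w[1],w[0])),1),"ends",np.round(m+w*t.min(),1),np.round(m+w*t.max(),1))
    mask(q,bc,dark(75),.080,nm+" cap")
# tray edges at 18mm manual corners from top
# hollow holders: depth lower floors
P=cloud(c);S=cloud(d)
for n,A,q in(("top",P,c),("scene",S,d)):
    # colour+height: full tray points 
    g=grey(q["frame"].astype(int)); X=A[g]; X=X[(abs(X[:,0]-.62)<.19)&(abs(X[:,1]-.03)<.19)&(X[:,2]<.04)]
    r=cv2.minAreaRect((X[:,:2]*1000).astype(np.float32)); print(n,"traycloud",np.round(r[0],1),np.round(r[1],1),round(r[2],1),len(X),X[:,:2].mean(0))
E
```

```text
top tray c [614.7  35.8] size [254.7 203.7] ang 75.8
top brush c [ 627.5 -312.2] size [146.7  33.6] ang 87.1
 axis -98.4 ends [ 632.5 -238.8] [ 611. -385.]Traceback (most recent call last):
  File "<stdin>", line 11, in <module>
  File "h.py", line 20, in mask
    n,l,st,_=cv2.connectedComponentsWithStats(m); k=1+np.argmax(st[1:,4])
                                                      ~~~~~~~~~^^^^^^^^^^
    return _wrapfunc(a, 'argmax', axis=axis, out=out, **kwds)
    return bound(*args, **kwds)
ValueError: attempt to get argmax of an empty sequence
```

Run:
```python
from h import *
c=dict(np.load("top0.npz")); d=dict(np.load("scene0.npz"))
print(c["frame"][279,294:308].tolist()); print(c["frame"][207,440:496:6].tolist(), c["frame"][200,465].tolist())
print(d["frame"][200:212,306].tolist())
grey=lambda f:(f[...,2]-f[...,0]<28)
tree=lambda f:(f[...,2]<110)
for nm,q,bt,bb in(("top",c,(305,162,412,255),(432,192,502,220)),("scene",d,(276,238,396,338),(244,346,308,412))):
    mask(q,bt,grey,.018,nm+" tray")
    p=mask(q,bb,tree,.010,nm+" brush")
    m=p.mean(0);w=np.linalg.svd(p-m)[2][0];t=(p-m)@w;print(" axis",np.round(np.degrees(np.arctan2(w[1],w[0])),1),"ends",np.round(m+w*t.min(),1),np.round(m+w*t.max(),1))
for nm,q,b in(("top",c,(288,266,312,290)),("scene",d,(296,199,315,215))):
    mask(q,b,lambda f:f.max(-1)<(95 if nm=="top" else 75),.080,nm+" cap")
# rims: circle fits on planes
for nm,q,bk,jr,lc in(("top",c,(462,234,494,268),(426,258,460,292),(240,188,302,220)),("scene",d,(206,332,242,370),(211,290,244,326),(358,203,406,250))):
    mask(q,lc,lambda f:f[...,2]-f[...,0]<45,.018,nm+" long")
P=cloud(c)
b=P[236:268,462:494].reshape(-1,3)
for A,bb in((P,(462,234,494,268)),(cloud(d),(206,332,242,370))):
    b=A[bb[1]:bb[3],bb[0]:bb[2]].reshape(-1,3);b=b[(b[:,2]>.062)&(b[:,2]<.078)][:,:2]*1000
    for _ in range(4):
        s=np.linalg.lstsq(np.c_[2*b,np.ones(len(b))],(b**2).sum(1),rcond=None)[0];r=np.sqrt(s[2]+s[:2]@s[:2])
        e=abs(np.hypot(*(b-s[:2]).T)-r);b=b[e<max(3,2*e.mean())]
    print("beaker rim",s[:2].round(1),r.round(1),len(b))
```

```text
[[165, 181, 186], [189, 207, 209], [114, 123, 128], [70, 75, 84], [71, 75, 84], [71, 74, 83], [70, 74, 83], [70, 73, 82], [66, 70, 79], [66, 71, 80], [109, 120, 124], [183, 200, 202], [150, 164, 167], [116, 128, 133]]
[[64, 74, 88], [59, 68, 82], [51, 56, 67], [50, 56, 67], [54, 58, 68], [51, 56, 67], [49, 57, 74], [68, 94, 132], [79, 112, 161], [81, 116, 166]] [76, 109, 155]
[[50, 99, 153], [40, 57, 85], [37, 47, 64], [38, 47, 66], [35, 45, 64], [33, 43, 64], [28, 39, 60], [34, 43, 62], [94, 109, 119], [167, 184, 192], [172, 190, 197], [157, 175, 183]]
top tray c [614.3  35.6] size [255.  204.7] ang 75.7
top brush c [ 629.  -301.7] size [176.  37.] ang 85.8
 axis -98.4 ends [ 637. -214.] [ 611.2 -388.5]
scene tray c [619.7  33.2] size [258.7 203.7] ang 75.6
scene brush c [ 626.6 -300.2] size [175.8  36.4] ang 80.2
 axis -98.9 ends [ 641.4 -213.7] [ 614.2 -387.3]
top cap c [392.5 215.6] size [17.7 20.6] ang 0.2
scene cap c [398.9 213.6] size [19.1 22.7] ang 31.7
top long c [628.9 315.3] size [156.8  46.6] ang 76.5
scene long c [630.3 320. ] size [178.5  52.3] ang 77.6
beaker rim [ 480.  -313.7] 30.2 106
beaker rim [ 483.8 -312.9] 30.3 157
```

```bash
cat > p.py <<'E'
import sys,numpy as np
from station import *
T=dict(brush=(626,-301,171.3),long=(629,315.5,166.2),cap=(395.5,217,None),beaker=(482,-313.3,None),
 bed=(639,120.6,75.7),chan=(622,53.8,75.7),small=(551.5,-28.3,75.7),large=(644.5,-52.1,None))
s=sense();R=np.array(s["ee_rot"]);p=np.array(s["tcp_pos"])*1000
yaw=np.degrees(np.arctan2(R[1,1],R[0,1]))
x,y,w=T[sys.argv[1]]; z=float(sys.argv[2])
if len(sys.argv)>3: w=float(sys.argv[3])
d=R.T@(np.array([x,y,z])-p)
print("t",s["time_s"],"p",p.round(1),"yaw",yaw.round(1),"tool d",d.round(1),"dist",np.hypot(*d[:2]).round(),"tilt",R[:2,2].round(3),"j6",np.round(s["joints"][5],1),"w",round(s["gripper_width"]*87,1))
if w is not None: print("az",round(-((w-yaw+90)%180-90),1))
E
python3 p.py brush 120
```

```text
t 0.1 p [ 237.9 -577.4  235.6] yaw 112.4 tool d [-464.1  107.6  115.7] dist 476.0 tilt [-0.001  0.002] j6 -14.8 w 87.4
az -58.9
```

>>> play_rows(
  steps=[
    {"dx":-20,"dy":5,"claw":45},
    {"dx":-37,"dy":8.5,"claw":45},
    {"dx":-37,"dy":8.5,"claw":45},
    {"dx":-37,"dy":8.5,"claw":45},
    {"dx":-37,"dy":8.5,"claw":45},
    {"dx":-37,"dy":8.5,"claw":45},
    {"dx":-37,"dy":8.5,"claw":45},
    {"dx":-37,"dy":8.5,"claw":45},
    {"dx":-37,"dy":8.5,"claw":45},
    {"dx":-37,"dy":8.5,"claw":45},
    {"dx":-37,"dy":8.5,"claw":45},
    {"dx":-37,"dy":8.5,"claw":45},
    {"dx":-37,"dy":9,"claw":45},
    {"az":-8.4,"dz":16,"claw":45},
    {"az":-8.4,"dz":16,"claw":45},
    {"az":-8.4,"dz":16,"claw":45},
    {"az":-8.4,"dz":16,"claw":45},
    {"az":-8.4,"dz":16,"claw":45},
    {"az":-8.4,"dz":16,"claw":45},
    {"az":-8.5,"dz":16,"claw":45},
  ],
)

```text
invalid input at $.steps[0]: expected keys ax, ay, az, dx, dy, dz, claw
```

```bash
python3 p.py brush 18
```

```text
t 0.1 p [ 237.9 -577.4  235.6] yaw 112.4 tool d [-464.1  107.4  217.7] dist 476.0 tilt [-0.001  0.002] j6 -14.8 w 87.4
az -58.9
```

All keys are required in every row.

>>> play_rows(
  steps=[
    {"ax":0,"ay":0,"az":0,"dx":-20,"dy":5,"dz":0,"claw":45},
    {"ax":0,"ay":0,"az":0,"dx":-37,"dy":8.5,"dz":0,"claw":45},
    {"ax":0,"ay":0,"az":0,"dx":-37,"dy":8.5,"dz":0,"claw":45},
    {"ax":0,"ay":0,"az":0,"dx":-37,"dy":8.5,"dz":0,"claw":45},
    {"ax":0,"ay":0,"az":0,"dx":-37,"dy":8.5,"dz":0,"claw":45},
    {"ax":0,"ay":0,"az":0,"dx":-37,"dy":8.5,"dz":0,"claw":45},
    {"ax":0,"ay":0,"az":0,"dx":-37,"dy":8.5,"dz":0,"claw":45},
    {"ax":0,"ay":0,"az":0,"dx":-37,"dy":8.5,"dz":0,"claw":45},
    {"ax":0,"ay":0,"az":0,"dx":-37,"dy":8.5,"dz":0,"claw":45},
    {"ax":0,"ay":0,"az":0,"dx":-37,"dy":8.5,"dz":0,"claw":45},
    {"ax":0,"ay":0,"az":0,"dx":-37,"dy":8.5,"dz":0,"claw":45},
    {"ax":0,"ay":0,"az":0,"dx":-37,"dy":8.5,"dz":0,"claw":45},
    {"ax":0,"ay":0,"az":0,"dx":-37,"dy":9,"dz":0,"claw":45},
    {"ax":0,"ay":0,"az":-8.4,"dx":0,"dy":0,"dz":16,"claw":45},
    {"ax":0,"ay":0,"az":-8.4,"dx":0,"dy":0,"dz":16,"claw":45},
    {"ax":0,"ay":0,"az":-8.4,"dx":0,"dy":0,"dz":16,"claw":45},
    {"ax":0,"ay":0,"az":-8.4,"dx":0,"dy":0,"dz":16,"claw":45},
    {"ax":0,"ay":0,"az":-8.4,"dx":0,"dy":0,"dz":16,"claw":45},
    {"ax":0,"ay":0,"az":-8.4,"dx":0,"dy":0,"dz":16,"claw":45},
    {"ax":0,"ay":0,"az":-8.5,"dx":0,"dy":0,"dz":16,"claw":45},
  ],
)

```text
time_s: 2.1
tcp_pos: [0.6258, -0.3015, 0.1232]
ee_rot: [[-0.146, -0.989, -0.001], [-0.989, 0.146, 0.0], [-0.0, 0.001, -1.0]]
wrist_force: [-0.1, 0.1, -0.2]
gripper_width: 0.518
gripper_force: 0.0
```

```bash
python3 p.py brush 18
```

```text
t 2.1 p [ 625.8 -301.5  123.2] yaw 171.6 tool d [ -0.5  -0.3 105.2] dist 1.0 tilt [-0.001  0.   ] j6 4.1 w 45.1
az 0.3
```

>>> play_rows(
  steps=[
    {"ax":0,"ay":0,"az":0,"dx":0,"dy":0,"dz":20,"claw":45},
    {"ax":0,"ay":0,"az":0,"dx":0,"dy":0,"dz":25,"claw":45},
    {"ax":0,"ay":0,"az":0,"dx":0,"dy":0,"dz":25,"claw":45},
    {"ax":0,"ay":0,"az":0,"dx":0,"dy":0,"dz":20,"claw":45},
    {"ax":0,"ay":0,"az":0,"dx":0,"dy":0,"dz":10,"claw":45},
    {"ax":0,"ay":0,"az":0,"dx":0,"dy":0,"dz":5,"claw":45},
    {"ax":0,"ay":0,"az":0,"dx":0,"dy":0,"dz":0,"claw":45},
    {"ax":0,"ay":0,"az":0,"dx":0,"dy":0,"dz":0,"claw":6},
    {"ax":0,"ay":0,"az":0,"dx":0,"dy":0,"dz":0,"claw":6},
    {"ax":0,"ay":0,"az":0,"dx":0,"dy":0,"dz":0,"claw":6},
    {"ax":0,"ay":0,"az":0,"dx":0,"dy":0,"dz":0,"claw":6},
    {"ax":0,"ay":0,"az":0,"dx":0,"dy":0,"dz":0,"claw":6},
    {"ax":0,"ay":0,"az":0,"dx":0,"dy":0,"dz":-10,"claw":6},
    {"ax":0,"ay":0,"az":0,"dx":0,"dy":0,"dz":-20,"claw":6},
    {"ax":0,"ay":0,"az":0,"dx":0,"dy":0,"dz":-30,"claw":6},
    {"ax":0,"ay":0,"az":0,"dx":0,"dy":0,"dz":-30,"claw":6},
    {"ax":0,"ay":0,"az":0,"dx":0,"dy":0,"dz":-20,"claw":6},
  ],
)

```text
time_s: 3.8
tcp_pos: [0.6271, -0.3021, 0.133]
ee_rot: [[-0.151, -0.989, 0.004], [-0.989, 0.151, -0.002], [0.001, -0.004, -1.0]]
wrist_force: [-0.5, -0.3, -1.1]
gripper_width: 0.184
gripper_force: 30.0
```

```bash
python3 p.py bed 120
```

```text
t 3.8 p [ 627.1 -302.1  133. ] yaw 171.3 tool d [-419.7   52.1   12.4] dist 423.0 tilt [ 0.004 -0.002] j6 3.7 w 16.0
az -84.4
```

>>> play_rows(
  steps=[
    {"ax":0,"ay":0,"az":0,"dx":-15,"dy":2,"dz":0,"claw":6},
    {"ax":0,"ay":0,"az":0,"dx":-30,"dy":4,"dz":0,"claw":6},
    {"ax":0,"ay":0,"az":0,"dx":-40,"dy":5,"dz":0,"claw":6},
    {"ax":0,"ay":0,"az":0,"dx":-45,"dy":5,"dz":0,"claw":6},
    {"ax":0,"ay":0,"az":0,"dx":-45,"dy":5,"dz":0,"claw":6},
    {"ax":0,"ay":0,"az":0,"dx":-45,"dy":6,"dz":0,"claw":6},
    {"ax":0,"ay":0,"az":0,"dx":-45,"dy":6,"dz":0,"claw":6},
    {"ax":0,"ay":0,"az":0,"dx":-45,"dy":6,"dz":0,"claw":6},
    {"ax":0,"ay":0,"az":0,"dx":-45,"dy":5,"dz":0,"claw":6},
    {"ax":0,"ay":0,"az":0,"dx":-35,"dy":4,"dz":0,"claw":6},
    {"ax":0,"ay":0,"az":0,"dx":-30,"dy":4,"dz":0,"claw":6},
    {"ax":0,"ay":0,"az":-8.4,"dx":0,"dy":0,"dz":0,"claw":6},
    {"ax":0,"ay":0,"az":-8.4,"dx":0,"dy":0,"dz":0,"claw":6},
    {"ax":0,"ay":0,"az":-8.4,"dx":0,"dy":0,"dz":0,"claw":6},
    {"ax":0,"ay":0,"az":-8.4,"dx":0,"dy":0,"dz":0,"claw":6},
    {"ax":0,"ay":0,"az":-8.4,"dx":0,"dy":0,"dz":0,"claw":6},
    {"ax":0,"ay":0,"az":-8.4,"dx":0,"dy":0,"dz":0,"claw":6},
    {"ax":0,"ay":0,"az":-8.4,"dx":0,"dy":0,"dz":0,"claw":6},
    {"ax":0,"ay":0,"az":-8.4,"dx":0,"dy":0,"dz":0,"claw":6},
    {"ax":0,"ay":0,"az":-8.4,"dx":0,"dy":0,"dz":0,"claw":6},
  ],
)

```text
time_s: 5.8
tcp_pos: [0.6373, 0.1218, 0.1287]
ee_rot: [[0.922, -0.387, -0.002], [-0.387, -0.922, -0.0], [-0.002, 0.001, -1.0]]
wrist_force: [-0.2, -0.4, 0.3]
gripper_width: 0.18
gripper_force: 30.0
```

```bash
python3 p.py bed 32
```

```text
t 5.8 p [637.3 121.8 128.7] yaw -112.7 tool d [ 2.2  0.3 96.7] dist 2.0 tilt [-0.002 -0.   ] j6 42.2 w 15.7
az -8.4
```

>>> play_rows(
  steps=[
    {"ax":0,"ay":0,"az":-8.4,"dx":2,"dy":0,"dz":0,"claw":6},
    {"ax":0,"ay":0,"az":0,"dx":0,"dy":0,"dz":20,"claw":6},
    {"ax":0,"ay":0,"az":0,"dx":0,"dy":0,"dz":25,"claw":6},
    {"ax":0,"ay":0,"az":0,"dx":0,"dy":0,"dz":20,"claw":6},
    {"ax":0,"ay":0,"az":0,"dx":0,"dy":0,"dz":13,"claw":6},
    {"ax":0,"ay":0,"az":0,"dx":0,"dy":0,"dz":7,"claw":6},
    {"ax":0,"ay":0,"az":0,"dx":0,"dy":0,"dz":5,"claw":6},
    {"ax":0,"ay":0,"az":0,"dx":0,"dy":0,"dz":4,"claw":6},
    {"ax":0,"ay":0,"az":0,"dx":0,"dy":0,"dz":2,"claw":6},
    {"ax":0,"ay":0,"az":0,"dx":0,"dy":0,"dz":0,"claw":6},
    {"ax":0,"ay":0,"az":0,"dx":0,"dy":0,"dz":0,"claw":6},
  ],
)

```text
time_s: 6.9
tcp_pos: [0.6405, 0.1207, 0.0341]
ee_rot: [[0.967, -0.254, 0.001], [-0.254, -0.967, 0.0], [0.001, -0.001, -1.0]]
wrist_force: [-1.0, 0.2, -0.5]
gripper_width: 0.176
gripper_force: 30.0
```

```bash
python3 p.py bed 32
```

```text
t 6.9 p [640.5 120.7  34.1] yaw -104.7 tool d [-1.5  0.4  2.1] dist 2.0 tilt [0.001 0.   ] j6 50.4 w 15.3
az -0.4
```

Now down 2 mm, release, rise and head to the carton.

>>> play_rows(
  steps=[
    {"ax":0,"ay":0,"az":0,"dx":-1,"dy":0,"dz":2,"claw":6},
    {"ax":0,"ay":0,"az":0,"dx":0,"dy":0,"dz":0,"claw":6},
    {"ax":0,"ay":0,"az":0,"dx":0,"dy":0,"dz":0,"claw":20},
    {"ax":0,"ay":0,"az":0,"dx":0,"dy":0,"dz":0,"claw":30},
    {"ax":0,"ay":0,"az":0,"dx":0,"dy":0,"dz":0,"claw":30},
    {"ax":0,"ay":0,"az":0,"dx":0,"dy":0,"dz":-10,"claw":30},
    {"ax":0,"ay":0,"az":0,"dx":0,"dy":0,"dz":-25,"claw":30},
    {"ax":0,"ay":0,"az":0,"dx":0,"dy":0,"dz":-35,"claw":70},
    {"ax":0,"ay":0,"az":0,"dx":0,"dy":0,"dz":-30,"claw":70},
    {"ax":0,"ay":0,"az":8.5,"dx":0,"dy":0,"dz":0,"claw":70},
    {"ax":0,"ay":0,"az":8.5,"dx":0,"dy":0,"dz":0,"claw":70},
    {"ax":0,"ay":0,"az":8.5,"dx":0,"dy":0,"dz":0,"claw":70},
    {"ax":0,"ay":0,"az":8.5,"dx":0,"dy":0,"dz":0,"claw":70},
    {"ax":0,"ay":0,"az":8.5,"dx":0,"dy":0,"dz":0,"claw":70},
    {"ax":0,"ay":0,"az":8.5,"dx":0,"dy":0,"dz":0,"claw":70},
    {"ax":0,"ay":0,"az":8.5,"dx":0,"dy":0,"dz":0,"claw":70},
    {"ax":0,"ay":0,"az":8.5,"dx":0,"dy":0,"dz":0,"claw":70},
    {"ax":0,"ay":0,"az":8.5,"dx":0,"dy":0,"dz":0,"claw":70},
    {"ax":0,"ay":0,"az":8.5,"dx":0,"dy":0,"dz":0,"claw":70},
  ],
)

```text
time_s: 8.8
tcp_pos: [0.6393, 0.1208, 0.1321]
ee_rot: [[-0.175, -0.985, 0.0], [-0.985, 0.175, 0.0], [-0.0, -0.0, -1.0]]
wrist_force: [1.0, -1.0, -0.1]
gripper_width: 0.806
gripper_force: 0.0
```

```bash
python3 p.py long 32
```

```text
t 8.8 p [639.3 120.8 132.1] yaw 169.9 tool d [-189.9   44.2  100.2] dist 195.0 tilt [0. 0.] j6 -35.0 w 70.2
az 3.7
```

>>> play_rows(
  steps=[
    {"ax":0,"ay":0,"az":0,"dx":-20,"dy":4.2,"dz":0,"claw":70},
    {"ax":0,"ay":0,"az":0,"dx":-40,"dy":10,"dz":0,"claw":70},
    {"ax":0,"ay":0,"az":0,"dx":-40,"dy":10,"dz":0,"claw":70},
    {"ax":0,"ay":0,"az":0,"dx":-40,"dy":10,"dz":0,"claw":70},
    {"ax":0,"ay":0,"az":0,"dx":-30,"dy":6,"dz":0,"claw":70},
    {"ax":0,"ay":0,"az":3.7,"dx":-20,"dy":4,"dz":10,"claw":70},
    {"ax":0,"ay":0,"az":0,"dx":0,"dy":0,"dz":20,"claw":70},
    {"ax":0,"ay":0,"az":0,"dx":0,"dy":0,"dz":25,"claw":70},
    {"ax":0,"ay":0,"az":0,"dx":0,"dy":0,"dz":25,"claw":70},
    {"ax":0,"ay":0,"az":0,"dx":0,"dy":0,"dz":15,"claw":70},
    {"ax":0,"ay":0,"az":0,"dx":0,"dy":0,"dz":5,"claw":70},
    {"ax":0,"ay":0,"az":0,"dx":0,"dy":0,"dz":0,"claw":70},
    {"ax":0,"ay":0,"az":0,"dx":0,"dy":0,"dz":0,"claw":25},
    {"ax":0,"ay":0,"az":0,"dx":0,"dy":0,"dz":0,"claw":25},
    {"ax":0,"ay":0,"az":0,"dx":0,"dy":0,"dz":0,"claw":25},
    {"ax":0,"ay":0,"az":0,"dx":0,"dy":0,"dz":0,"claw":25},
    {"ax":0,"ay":0,"az":0,"dx":0,"dy":0,"dz":0,"claw":25},
    {"ax":0,"ay":0,"az":0,"dx":0,"dy":0,"dz":0,"claw":25},
  ],
)

```text
time_s: 10.6
tcp_pos: [0.6279, 0.3156, 0.0319]
ee_rot: [[-0.232, -0.973, 0.001], [-0.973, 0.232, 0.0], [-0.0, -0.0, -1.0]]
wrist_force: [0.3, 0.5, 1.0]
gripper_width: 0.407
gripper_force: 30.0
```

```bash
python3 p.py long 32; python3 p.py chan 120
```

```text
t 10.6 p [627.9 315.6  31.9] yaw 166.6 tool d [-0.2 -1.1 -0.1] dist 1.0 tilt [0.001 0.   ] j6 -53.2 w 35.4
az 0.4
t 10.6 p [627.9 315.6  31.9] yaw 166.6 tool d [256.  -55.  -88.1] dist 262.0 tilt [0.001 0.   ] j6 -53.2 w 35.4
az -89.1
```

>>> play_rows(
  steps=[
    {"ax":0,"ay":0,"az":0,"dx":0,"dy":0,"dz":-10,"claw":25},
    {"ax":0,"ay":0,"az":0,"dx":0,"dy":0,"dz":-25,"claw":25},
    {"ax":0,"ay":0,"az":0,"dx":0,"dy":0,"dz":-30,"claw":25},
    {"ax":0,"ay":0,"az":0,"dx":0,"dy":0,"dz":-25,"claw":25},
    {"ax":0,"ay":0,"az":0,"dx":20,"dy":-4,"dz":0,"claw":25},
    {"ax":0,"ay":0,"az":0,"dx":36,"dy":-8,"dz":0,"claw":25},
    {"ax":0,"ay":0,"az":0,"dx":40,"dy":-9,"dz":0,"claw":25},
    {"ax":0,"ay":0,"az":0,"dx":40,"dy":-9,"dz":0,"claw":25},
    {"ax":0,"ay":0,"az":0,"dx":40,"dy":-9,"dz":0,"claw":25},
    {"ax":0,"ay":0,"az":0,"dx":40,"dy":-8,"dz":0,"claw":25},
    {"ax":0,"ay":0,"az":0,"dx":40,"dy":-8,"dz":0,"claw":25},
    {"ax":0,"ay":0,"az":-6,"dx":0,"dy":0,"dz":0,"claw":25},
    {"ax":0,"ay":0,"az":-8.5,"dx":0,"dy":0,"dz":0,"claw":25},
    {"ax":0,"ay":0,"az":-8.5,"dx":0,"dy":0,"dz":0,"claw":25},
    {"ax":0,"ay":0,"az":-8.5,"dx":0,"dy":0,"dz":0,"claw":25},
    {"ax":0,"ay":0,"az":-8.5,"dx":0,"dy":0,"dz":0,"claw":25},
    {"ax":0,"ay":0,"az":-8.5,"dx":0,"dy":0,"dz":0,"claw":25},
    {"ax":0,"ay":0,"az":-8.5,"dx":0,"dy":0,"dz":0,"claw":25},
    {"ax":0,"ay":0,"az":-8.5,"dx":0,"dy":0,"dz":0,"claw":25},
    {"ax":0,"ay":0,"az":-8.5,"dx":0,"dy":0,"dz":0,"claw":25},
  ],
)

```text
time_s: 12.6
tcp_pos: [0.6208, 0.0529, 0.1209]
ee_rot: [[0.874, -0.486, -0.002], [-0.486, -0.874, -0.0], [-0.002, 0.001, -1.0]]
wrist_force: [-0.4, -0.2, -1.2]
gripper_width: 0.415
gripper_force: 30.0
```

>>> play_rows(
  steps=[
    {"ax":0,"ay":0,"az":-8.5,"dx":0,"dy":0,"dz":0,"claw":25},
    {"ax":0,"ay":0,"az":-6,"dx":0,"dy":0,"dz":0,"claw":25},
    {"ax":0,"ay":0,"az":0,"dx":0,"dy":0,"dz":0,"claw":25},
  ],
)

```text
time_s: 12.9
tcp_pos: [0.6209, 0.053, 0.121]
ee_rot: [[0.966, -0.258, -0.002], [-0.258, -0.966, -0.0], [-0.002, 0.001, -1.0]]
wrist_force: [-0.0, 0.1, -0.4]
gripper_width: 0.407
gripper_force: 30.0
```

```bash
python3 p.py chan 36
python3 - <<'E'
from station import *
from h import *
c=capture("top");d=capture("scene")
a=cv2.resize(c["frame"][140:270,270:430],(480,390));b=cv2.resize(d["frame"][200:380,200:420],(300,245))
m=np.zeros((390,780,3),np.uint8);m[:,:480]=a;m[:245,480:]=b;cv2.imwrite("pics/mid.png",m)
np.savez("top1.npz",**c);np.savez("scene1.npz",**d)
E
```

```text
t 12.9 p [620.9  53.  121. ] yaw -105.0 tool d [ 1.  -1.1 85. ] dist 1.0 tilt [-0.002 -0.   ] j6 55.3 w 35.4
az -0.7
```

View pics/mid.png

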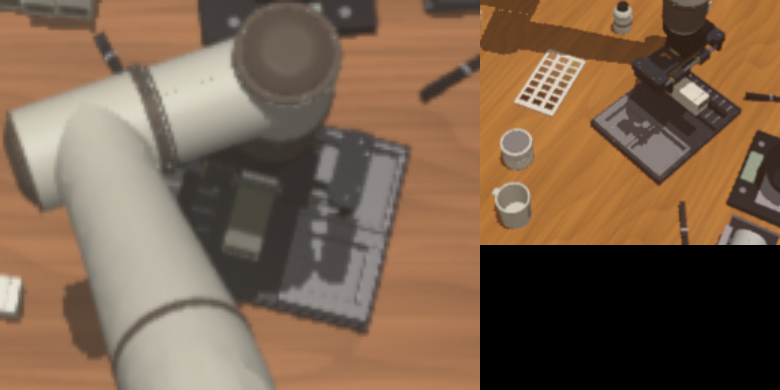

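The carton is held above the channel and aligned with it (montage about (250,210)). Lowering now.

>>> play_rows(
  steps=[
    {"ax":0,"ay":0,"az":-0.7,"dx":1,"dy":-1,"dz":10,"claw":25},
    {"ax":0,"ay":0,"az":0,"dx":0,"dy":0,"dz":20,"claw":25},
    {"ax":0,"ay":0,"az":0,"dx":0,"dy":0,"dz":22,"claw":25},
    {"ax":0,"ay":0,"az":0,"dx":0,"dy":0,"dz":14,"claw":25},
    {"ax":0,"ay":0,"az":0,"dx":0,"dy":0,"dz":8,"claw":25},
    {"ax":0,"ay":0,"az":0,"dx":0,"dy":0,"dz":4,"claw":25},
    {"ax":0,"ay":0,"az":0,"dx":0,"dy":0,"dz":3,"claw":25},
    {"ax":0,"ay":0,"az":0,"dx":0,"dy":0,"dz":2,"claw":25},
    {"ax":0,"ay":0,"az":0,"dx":0,"dy":0,"dz":1,"claw":25},
    {"ax":0,"ay":0,"az":0,"dx":0,"dy":0,"dz":0,"claw":25},
    {"ax":0,"ay":0,"az":0,"dx":0,"dy":0,"dz":0,"claw":25},
  ],
)

```text
time_s: 14.1
tcp_pos: [0.6233, 0.0545, 0.038]
ee_rot: [[0.969, -0.245, 0.001], [-0.245, -0.969, 0.0], [0.001, -0.0, -1.0]]
wrist_force: [-0.3, 0.5, -0.6]
gripper_width: 0.406
gripper_force: 30.0
```

```bash
python3 p.py chan 36
```

```text
t 14.1 p [623.3  54.5  38. ] yaw -104.2 tool d [-1.1  1.   2. ] dist 1.0 tilt [0.001 0.   ] j6 56.0 w 35.3
az 0.1
```

>>> play_rows(
  steps=[
    {"ax":0,"ay":0,"az":0,"dx":-1,"dy":1,"dz":1.5,"claw":25},
    {"ax":0,"ay":0,"az":0,"dx":0,"dy":0,"dz":0,"claw":25},
    {"ax":0,"ay":0,"az":0,"dx":0,"dy":0,"dz":0,"claw":40},
    {"ax":0,"ay":0,"az":0,"dx":0,"dy":0,"dz":0,"claw":50},
    {"ax":0,"ay":0,"az":0,"dx":0,"dy":0,"dz":0,"claw":50},
    {"ax":0,"ay":0,"az":0,"dx":0,"dy":0,"dz":-10,"claw":50},
    {"ax":0,"ay":0,"az":0,"dx":0,"dy":0,"dz":-25,"claw":60},
    {"ax":0,"ay":0,"az":0,"dx":0,"dy":0,"dz":-40,"claw":70},
    {"ax":0,"ay":0,"az":0,"dx":0,"dy":0,"dz":-40,"claw":70},
    {"ax":0,"ay":0,"az":0,"dx":0,"dy":0,"dz":-30,"claw":70},
  ],
)

```text
time_s: 15.1
tcp_pos: [0.6227, 0.0538, 0.185]
ee_rot: [[0.97, -0.245, 0.004], [-0.245, -0.97, 0.001], [0.004, -0.002, -1.0]]
wrist_force: [0.1, -0.1, 0.5]
gripper_width: 0.784
gripper_force: 0.0
```

```bash
python3 p.py cap 130
```

```text
t 15.1 p [622.7  53.8 185. ] yaw -104.2 tool d [-260.5 -102.4   54.2] dist 280.0 tilt [0.004 0.001] j6 56.0 w 68.2
```

>>> play_rows(
  steps=[
    {"ax":0,"ay":0,"az":0,"dx":-20,"dy":-8,"dz":0,"claw":70},
    {"ax":0,"ay":0,"az":0,"dx":-38,"dy":-15,"dz":0,"claw":70},
    {"ax":0,"ay":0,"az":0,"dx":-42,"dy":-17,"dz":0,"claw":70},
    {"ax":0,"ay":0,"az":0,"dx":-42,"dy":-17,"dz":0,"claw":70},
    {"ax":0,"ay":0,"az":0,"dx":-42,"dy":-17,"dz":0,"claw":70},
    {"ax":0,"ay":0,"az":0,"dx":-42,"dy":-16,"dz":20,"claw":70},
    {"ax":0,"ay":0,"az":0,"dx":-34,"dy":-12,"dz":30,"claw":70},
    {"ax":0,"ay":0,"az":0,"dx":0,"dy":0,"dz":0,"claw":70},
  ],
)

```text
time_s: 15.9
tcp_pos: [0.3901, 0.2159, 0.129]
ee_rot: [[0.97, -0.242, -0.005], [-0.242, -0.97, -0.004], [-0.004, 0.005, -1.0]]
wrist_force: [0.1, -1.1, -0.1]
gripper_width: 0.805
gripper_force: 0.0
```

```bash
python3 p.py cap 38
python3 - <<'E'
from station import *
from h import *
c=capture("top");d=capture("scene")
a=cv2.resize(c["frame"][150:310,240:430],(475,400));b=cv2.resize(d["frame"][180:340,260:400],(300,343))
m=np.zeros((400,775,3),np.uint8);m[:,:475]=a;m[:343,475:]=b;cv2.imwrite("pics/mid2.png",m)
E
```

```text
t 15.9 p [390.1 215.9 129. ] yaw -104.0 tool d [ 5.3 -2.9 90.9] dist 6.0 tilt [-0.005 -0.004] j6 26.2 w 70.1
```

View pics/mid2.png

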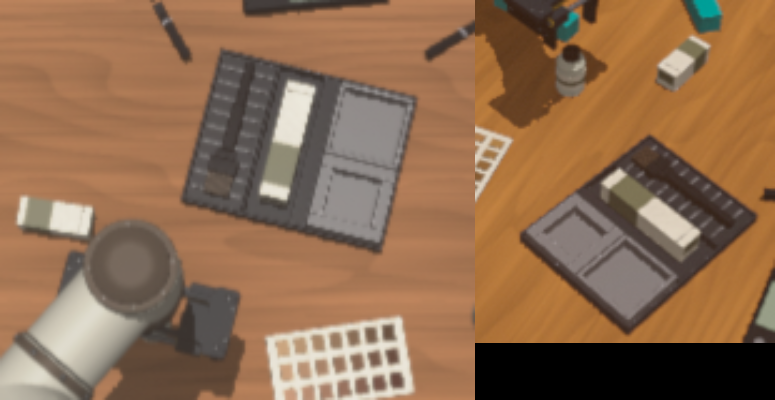

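Brush and carton lie in their bays, aligned. Next I'll descend on the bottle.

>>> play_rows(
  steps=[
    {"ax":0,"ay":0,"az":0,"dx":5,"dy":-3,"dz":0,"claw":70},
    {"ax":0,"ay":0,"az":0,"dx":0,"dy":0,"dz":20,"claw":70},
    {"ax":0,"ay":0,"az":0,"dx":0,"dy":0,"dz":25,"claw":70},
    {"ax":0,"ay":0,"az":0,"dx":0,"dy":0,"dz":25,"claw":70},
    {"ax":0,"ay":0,"az":0,"dx":0,"dy":0,"dz":15,"claw":70},
    {"ax":0,"ay":0,"az":0,"dx":0,"dy":0,"dz":5,"claw":70},
    {"ax":0,"ay":0,"az":0,"dx":0,"dy":0,"dz":0,"claw":70},
    {"ax":0,"ay":0,"az":0,"dx":0,"dy":0,"dz":0,"claw":58},
    {"ax":0,"ay":0,"az":0,"dx":0,"dy":0,"dz":0,"claw":52},
    {"ax":0,"ay":0,"az":0,"dx":0,"dy":0,"dz":0,"claw":47},
    {"ax":0,"ay":0,"az":0,"dx":0,"dy":0,"dz":0,"claw":43},
    {"ax":0,"ay":0,"az":0,"dx":0,"dy":0,"dz":0,"claw":35},
    {"ax":0,"ay":0,"az":0,"dx":0,"dy":0,"dz":0,"claw":35},
    {"ax":0,"ay":0,"az":0,"dx":0,"dy":0,"dz":0,"claw":35},
  ],
)

```text
time_s: 17.4
tcp_pos: [0.4005, 0.2182, 0.0414]
ee_rot: [[0.969, -0.245, 0.0], [-0.245, -0.969, 0.0], [0.0, -0.0, -1.0]]
wrist_force: [-0.7, -0.2, 5.3]
gripper_width: 0.498
gripper_force: 30.0
```

```bash
python3 p.py cap 38;python3 p.py small 120
```

```text
t 17.4 p [400.5 218.2  41.4] yaw -104.2 tool d [-4.5  2.4  3.4] dist 5.0 tilt [0. 0.] j6 26.7 w 43.3
t 17.4 p [400.5 218.2  41.4] yaw -104.2 tool d [206.9 201.9 -78.6] dist 289.0 tilt [0. 0.] j6 26.7 w 43.3
az 0.1
```

>>> play_rows(
  steps=[
    {"ax":0,"ay":0,"az":0,"dx":0,"dy":0,"dz":-10,"claw":35},
    {"ax":0,"ay":0,"az":0,"dx":0,"dy":0,"dz":-25,"claw":35},
    {"ax":0,"ay":0,"az":0,"dx":0,"dy":0,"dz":-30,"claw":35},
    {"ax":0,"ay":0,"az":0,"dx":0,"dy":0,"dz":-20,"claw":35},
    {"ax":0,"ay":0,"az":0,"dx":10,"dy":10,"dz":-5,"claw":35},
    {"ax":0,"ay":0,"az":0,"dx":20,"dy":20,"dz":0,"claw":35},
    {"ax":0,"ay":0,"az":0,"dx":28,"dy":28,"dz":0,"claw":35},
    {"ax":0,"ay":0,"az":0,"dx":32,"dy":32,"dz":0,"claw":35},
    {"ax":0,"ay":0,"az":0,"dx":32,"dy":32,"dz":0,"claw":35},
    {"ax":0,"ay":0,"az":0,"dx":32,"dy":30,"dz":0,"claw":35},
    {"ax":0,"ay":0,"az":0,"dx":25,"dy":22,"dz":0,"claw":35},
    {"ax":0,"ay":0,"az":0,"dx":18,"dy":18,"dz":0,"claw":35},
    {"ax":0,"ay":0,"az":0,"dx":12,"dy":10,"dz":0,"claw":35},
    {"ax":0,"ay":0,"az":0,"dx":0,"dy":0,"dz":0,"claw":35},
    {"ax":0,"ay":0,"az":0,"dx":0,"dy":0,"dz":0,"claw":35},
    {"ax":0,"ay":0,"az":0,"dx":0,"dy":0,"dz":0,"claw":35},
  ],
)

```text
time_s: 19.0
tcp_pos: [0.5528, -0.0281, 0.1311]
ee_rot: [[0.97, -0.244, -0.0], [-0.244, -0.97, 0.0], [-0.001, -0.0, -1.0]]
wrist_force: [-0.9, -0.2, -0.8]
gripper_width: 0.498
gripper_force: 30.0
```

```bash
python3 p.py small 49.4
python3 - <<'E'
from station import *
from h import *
c=capture("top");d=capture("scene")
a=cv2.resize(c["frame"][160:270,300:430],(390,330),interpolation=2);b=cv2.resize(d["frame"][200:340,260:400],(390,390),interpolation=2)
m=np.zeros((390,780,3),np.uint8);m[:330,:390]=a;m[:390,390:]=b;cv2.imwrite("pics/mid3.png",m)
E
```

```text
t 19.0 p [552.8 -28.1 131.1] yaw -104.1 tool d [-1.2  0.5 81.7] dist 1.0 tilt [-0.  0.] j6 62.0 w 43.4
az 0.2
```

View pics/mid3.png

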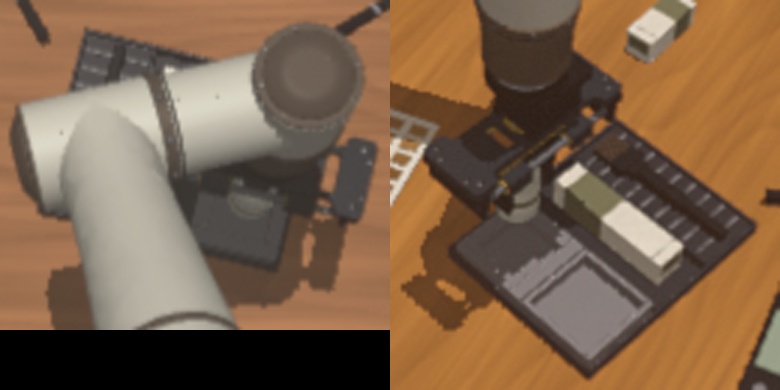

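The bottle is held upright over the near (small) pocket. Lowering it in stages.

>>> play_rows(
  steps=[
    {"ax":0,"ay":0,"az":0,"dx":1,"dy":0,"dz":15,"claw":35},
    {"ax":0,"ay":0,"az":0,"dx":0,"dy":0,"dz":20,"claw":35},
    {"ax":0,"ay":0,"az":0,"dx":0,"dy":0,"dz":15,"claw":35},
    {"ax":0,"ay":0,"az":0,"dx":0,"dy":0,"dz":10,"claw":35},
    {"ax":0,"ay":0,"az":0,"dx":0,"dy":0,"dz":8,"claw":35},
    {"ax":0,"ay":0,"az":0,"dx":0,"dy":0,"dz":5,"claw":35},
    {"ax":0,"ay":0,"az":0,"dx":0,"dy":0,"dz":3,"claw":35},
    {"ax":0,"ay":0,"az":0,"dx":0,"dy":0,"dz":2,"claw":35},
    {"ax":0,"ay":0,"az":0,"dx":0,"dy":0,"dz":1,"claw":35},
    {"ax":0,"ay":0,"az":0,"dx":0,"dy":0,"dz":0,"claw":35},
    {"ax":0,"ay":0,"az":0,"dx":0,"dy":0,"dz":0,"claw":35},
  ],
)

```text
time_s: 20.2
tcp_pos: [0.5546, -0.0292, 0.0523]
ee_rot: [[0.969, -0.245, 0.001], [-0.245, -0.969, 0.0], [0.001, -0.0, -1.0]]
wrist_force: [0.1, -0.3, -1.3]
gripper_width: 0.5
gripper_force: 30.0
```

```bash
python3 p.py small 49.4
```

```text
t 20.2 p [554.6 -29.2  52.3] yaw -104.2 tool d [-3.3 -0.1  2.9] dist 3.0 tilt [0.001 0.   ] j6 62.1 w 43.5
az 0.1
```

>>> play_rows(
  steps=[
    {"ax":0,"ay":0,"az":0,"dx":0,"dy":0,"dz":1.5,"claw":35},
    {"ax":0,"ay":0,"az":0,"dx":0,"dy":0,"dz":1.5,"claw":35},
    {"ax":0,"ay":0,"az":0,"dx":0,"dy":0,"dz":0,"claw":35},
    {"ax":0,"ay":0,"az":0,"dx":0,"dy":0,"dz":0,"claw":35},
  ],
)

```text
time_s: 20.6
tcp_pos: [0.5546, -0.0292, 0.0495]
ee_rot: [[0.969, -0.245, 0.0], [-0.245, -0.969, -0.0], [0.0, -0.0, -1.0]]
wrist_force: [-1.4, 0.8, 3.7]
gripper_width: 0.496
gripper_force: 30.0
```

Upward force of 3.7 N shows floor contact. Releasing gently and rising.

>>> play_rows(
  steps=[
    {"ax":0,"ay":0,"az":0,"dx":0,"dy":0,"dz":0,"claw":46},
    {"ax":0,"ay":0,"az":0,"dx":0,"dy":0,"dz":0,"claw":54},
    {"ax":0,"ay":0,"az":0,"dx":0,"dy":0,"dz":0,"claw":64},
    {"ax":0,"ay":0,"az":0,"dx":0,"dy":0,"dz":0,"claw":64},
    {"ax":0,"ay":0,"az":0,"dx":0,"dy":0,"dz":-10,"claw":64},
    {"ax":0,"ay":0,"az":0,"dx":0,"dy":0,"dz":-25,"claw":64},
    {"ax":0,"ay":0,"az":0,"dx":0,"dy":0,"dz":-40,"claw":87},
    {"ax":0,"ay":0,"az":0,"dx":0,"dy":0,"dz":-40,"claw":87},
    {"ax":0,"ay":0,"az":0,"dx":0,"dy":0,"dz":-30,"claw":87},
    {"ax":0,"ay":0,"az":0,"dx":0,"dy":0,"dz":0,"claw":87},
  ],
)

```text
time_s: 21.6
tcp_pos: [0.5574, -0.029, 0.2002]
ee_rot: [[0.97, -0.245, 0.012], [-0.245, -0.97, 0.001], [0.011, -0.004, -1.0]]
wrist_force: [0.7, 0.7, -0.3]
gripper_width: 0.971
gripper_force: 0.0
```

```bash
python3 p.py beaker 150 117
```

```text
t 21.6 p [557.4 -29.  200.2] yaw -104.2 tool d [ -4.1 294.3  49. ] dist 294.0 tilt [0.012 0.001] j6 62.1 w 84.5
az -41.2
```

>>> play_rows(
  steps=[
    {"ax":0,"ay":0,"az":0,"dx":-1,"dy":15,"dz":0,"claw":87},
    {"ax":0,"ay":0,"az":0,"dx":-1,"dy":35,"dz":0,"claw":87},
    {"ax":0,"ay":0,"az":0,"dx":0,"dy":40,"dz":0,"claw":87},
    {"ax":0,"ay":0,"az":0,"dx":0,"dy":40,"dz":0,"claw":87},
    {"ax":0,"ay":0,"az":0,"dx":0,"dy":40,"dz":0,"claw":87},
    {"ax":0,"ay":0,"az":0,"dx":0,"dy":40,"dz":0,"claw":87},
    {"ax":0,"ay":0,"az":0,"dx":0,"dy":40,"dz":0,"claw":87},
    {"ax":0,"ay":0,"az":0,"dx":0,"dy":30,"dz":0,"claw":87},
    {"ax":0,"ay":0,"az":0,"dx":0,"dy":14,"dz":0,"claw":87},
    {"ax":0,"ay":0,"az":-8.2,"dx":0,"dy":0,"dz":10,"claw":87},
    {"ax":0,"ay":0,"az":-8.2,"dx":0,"dy":0,"dz":10,"claw":87},
    {"ax":0,"ay":0,"az":-8.2,"dx":0,"dy":0,"dz":10,"claw":87},
    {"ax":0,"ay":0,"az":-8.2,"dx":0,"dy":0,"dz":10,"claw":87},
    {"ax":0,"ay":0,"az":-8.2,"dx":0,"dy":0,"dz":5,"claw":87},
    {"ax":0,"ay":0,"az":0,"dx":0,"dy":0,"dz":0,"claw":87},
    {"ax":0,"ay":0,"az":0,"dx":0,"dy":0,"dz":0,"claw":87},
    {"ax":0,"ay":0,"az":0,"dx":0,"dy":0,"dz":0,"claw":87},
  ],
)

```text
time_s: 23.3
tcp_pos: [0.4804, -0.3137, 0.1493]
ee_rot: [[0.893, 0.449, 0.0], [0.449, -0.893, -0.0], [0.0, 0.0, -1.0]]
wrist_force: [0.7, -0.1, -0.1]
gripper_width: 1.001
gripper_force: 0.0
```

```bash
python3 p.py beaker 40 117
python3 - <<'E'
from station import *
from h import *
c=capture("top");d=capture("scene")
a=cv2.resize(c["frame"][160:270,300:430],(390,330),interpolation=2);b=cv2.resize(d["frame"][240:400,160:320],(390,390),interpolation=2)
m=np.zeros((390,780,3),np.uint8);m[:330,:390]=a;m[:390,390:]=b;cv2.imwrite("pics/mid4.png",m)
E
```

```text
t 23.3 p [ 480.4 -313.7  149.3] yaw -63.3 tool d [  1.6   0.3 109.3] dist 2.0 tilt [ 0. -0.] j6 133.7 w 87.1
az -0.3
```

View pics/mid4.png

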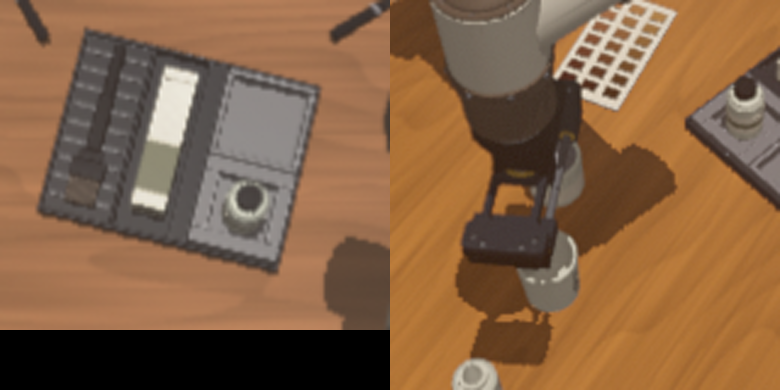

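Bottle stands upright in the small pocket (montage (247,205)). The beaker sits between the open fingers; descending.

>>> play_rows(
  steps=[
    {"ax":0,"ay":0,"az":0,"dx":1.5,"dy":0,"dz":15,"claw":87},
    {"ax":0,"ay":0,"az":0,"dx":0,"dy":0,"dz":25,"claw":87},
    {"ax":0,"ay":0,"az":0,"dx":0,"dy":0,"dz":25,"claw":87},
    {"ax":0,"ay":0,"az":0,"dx":0,"dy":0,"dz":20,"claw":87},
    {"ax":0,"ay":0,"az":0,"dx":0,"dy":0,"dz":12,"claw":87},
    {"ax":0,"ay":0,"az":0,"dx":0,"dy":0,"dz":7,"claw":87},
    {"ax":0,"ay":0,"az":0,"dx":0,"dy":0,"dz":3,"claw":87},
    {"ax":0,"ay":0,"az":0,"dx":0,"dy":0,"dz":0,"claw":87},
    {"ax":0,"ay":0,"az":0,"dx":0,"dy":0,"dz":0,"claw":78},
    {"ax":0,"ay":0,"az":0,"dx":0,"dy":0,"dz":0,"claw":72},
    {"ax":0,"ay":0,"az":0,"dx":0,"dy":0,"dz":0,"claw":67},
    {"ax":0,"ay":0,"az":0,"dx":0,"dy":0,"dz":0,"claw":63},
    {"ax":0,"ay":0,"az":0,"dx":0,"dy":0,"dz":0,"claw":54},
    {"ax":0,"ay":0,"az":0,"dx":0,"dy":0,"dz":0,"claw":54},
    {"ax":0,"ay":0,"az":0,"dx":0,"dy":0,"dz":0,"claw":54},
  ],
)

```text
time_s: 24.9
tcp_pos: [0.4818, -0.3132, 0.0423]
ee_rot: [[0.893, 0.451, 0.0], [0.451, -0.893, -0.0], [0.0, 0.0, -1.0]]
wrist_force: [0.2, 0.1, 1.8]
gripper_width: 0.71
gripper_force: 30.2
```

```bash
python3 p.py beaker 40; python3 p.py large 140 75.7
```

```text
t 24.9 p [ 481.8 -313.2   42.3] yaw -63.2 tool d [0.1 0.2 2.3] dist 0.0 tilt [ 0. -0.] j6 133.7 w 61.8
t 24.9 p [ 481.8 -313.2   42.3] yaw -63.2 tool d [ 262.9 -159.6  -97.7] dist 308.0 tilt [ 0. -0.] j6 133.7 w 61.8
az 41.1
```

>>> play_rows(
  steps=[
    {"ax":0,"ay":0,"az":0,"dx":0,"dy":0,"dz":-10,"claw":54},
    {"ax":0,"ay":0,"az":0,"dx":0,"dy":0,"dz":-20,"claw":54},
    {"ax":0,"ay":0,"az":0,"dx":0,"dy":0,"dz":-30,"claw":54},
    {"ax":0,"ay":0,"az":0,"dx":0,"dy":0,"dz":-25,"claw":54},
    {"ax":0,"ay":0,"az":0,"dx":10,"dy":-6,"dz":-10,"claw":54},
    {"ax":0,"ay":0,"az":0,"dx":23,"dy":-14,"dz":0,"claw":54},
    {"ax":0,"ay":0,"az":0,"dx":32,"dy":-20,"dz":0,"claw":54},
    {"ax":0,"ay":0,"az":0,"dx":35,"dy":-21,"dz":0,"claw":54},
    {"ax":0,"ay":0,"az":0,"dx":35,"dy":-21,"dz":0,"claw":54},
    {"ax":0,"ay":0,"az":0,"dx":35,"dy":-21,"dz":0,"claw":54},
    {"ax":0,"ay":0,"az":0,"dx":35,"dy":-21,"dz":0,"claw":54},
    {"ax":0,"ay":0,"az":0,"dx":28,"dy":-17,"dz":0,"claw":54},
    {"ax":0,"ay":0,"az":0,"dx":20,"dy":-12,"dz":0,"claw":54},
    {"ax":0,"ay":0,"az":0,"dx":10,"dy":-6.5,"dz":0,"claw":54},
    {"ax":0,"ay":0,"az":8.2,"dx":0,"dy":0,"dz":0,"claw":54},
    {"ax":0,"ay":0,"az":8.2,"dx":0,"dy":0,"dz":0,"claw":54},
    {"ax":0,"ay":0,"az":8.2,"dx":0,"dy":0,"dz":0,"claw":54},
    {"ax":0,"ay":0,"az":8.2,"dx":0,"dy":0,"dz":0,"claw":54},
    {"ax":0,"ay":0,"az":8.2,"dx":0,"dy":0,"dz":0,"claw":54},
    {"ax":0,"ay":0,"az":0,"dx":0,"dy":0,"dz":0,"claw":54},
  ],
)

```text
time_s: 26.9
tcp_pos: [0.6439, -0.0529, 0.1368]
ee_rot: [[0.969, -0.247, -0.001], [-0.247, -0.969, 0.0], [-0.001, 0.0, -1.0]]
wrist_force: [-0.8, 0.1, -0.1]
gripper_width: 0.709
gripper_force: 30.2
```

```bash
python3 p.py large 50 75.7
```

```text
t 26.9 p [643.9 -52.9 136.8] yaw -104.3 tool d [ 0.5 -0.9 86.8] dist 1.0 tilt [-0.001  0.   ] j6 66.1 w 61.7
az 0.0
```

>>> play_rows(
  steps=[
    {"ax":0,"ay":0,"az":0,"dx":0,"dy":-1,"dz":15,"claw":54},
    {"ax":0,"ay":0,"az":0,"dx":0,"dy":0,"dz":20,"claw":54},
    {"ax":0,"ay":0,"az":0,"dx":0,"dy":0,"dz":18,"claw":54},
    {"ax":0,"ay":0,"az":0,"dx":0,"dy":0,"dz":12,"claw":54},
    {"ax":0,"ay":0,"az":0,"dx":0,"dy":0,"dz":8,"claw":54},
    {"ax":0,"ay":0,"az":0,"dx":0,"dy":0,"dz":6,"claw":54},
    {"ax":0,"ay":0,"az":0,"dx":0,"dy":0,"dz":3,"claw":54},
    {"ax":0,"ay":0,"az":0,"dx":0,"dy":0,"dz":2,"claw":54},
    {"ax":0,"ay":0,"az":0,"dx":0,"dy":0,"dz":1.5,"claw":54},
    {"ax":0,"ay":0,"az":0,"dx":0,"dy":0,"dz":0,"claw":54},
    {"ax":0,"ay":0,"az":0,"dx":0,"dy":0,"dz":0,"claw":54},
    {"ax":0,"ay":0,"az":0,"dx":0,"dy":0,"dz":0,"claw":54},
  ],
)

```text
time_s: 28.1
tcp_pos: [0.6449, -0.0512, 0.0519]
ee_rot: [[0.969, -0.245, 0.001], [-0.245, -0.969, 0.0], [0.001, -0.0, -1.0]]
wrist_force: [0.5, -0.6, -0.8]
gripper_width: 0.707
gripper_force: 30.2
```

>>> play_rows(
  steps=[
    {"ax":0,"ay":0,"az":0,"dx":0,"dy":0,"dz":1,"claw":54},
    {"ax":0,"ay":0,"az":0,"dx":0,"dy":0,"dz":1,"claw":54},
    {"ax":0,"ay":0,"az":0,"dx":0,"dy":0,"dz":0,"claw":54},
    {"ax":0,"ay":0,"az":0,"dx":0,"dy":0,"dz":0,"claw":54},
  ],
)

```text
time_s: 28.5
tcp_pos: [0.6451, -0.0512, 0.0503]
ee_rot: [[0.969, -0.245, 0.001], [-0.245, -0.969, -0.0], [0.001, -0.0, -1.0]]
wrist_force: [-1.9, -0.8, 4.4]
gripper_width: 0.707
gripper_force: 30.2
```

Floor contact at 4.4 N upward. Releasing and retreating.

>>> play_rows(
  steps=[
    {"ax":0,"ay":0,"az":0,"dx":0,"dy":0,"dz":0,"claw":65},
    {"ax":0,"ay":0,"az":0,"dx":0,"dy":0,"dz":0,"claw":74},
    {"ax":0,"ay":0,"az":0,"dx":0,"dy":0,"dz":0,"claw":85},
    {"ax":0,"ay":0,"az":0,"dx":0,"dy":0,"dz":0,"claw":85},
    {"ax":0,"ay":0,"az":0,"dx":0,"dy":0,"dz":-10,"claw":85},
    {"ax":0,"ay":0,"az":0,"dx":0,"dy":0,"dz":-25,"claw":85},
    {"ax":0,"ay":0,"az":0,"dx":0,"dy":0,"dz":-40,"claw":85},
    {"ax":0,"ay":0,"az":0,"dx":0,"dy":0,"dz":-40,"claw":85},
    {"ax":0,"ay":0,"az":0,"dx":0,"dy":0,"dz":-35,"claw":85},
    {"ax":0,"ay":0,"az":0,"dx":0,"dy":30,"dz":0,"claw":85},
    {"ax":0,"ay":0,"az":0,"dx":0,"dy":40,"dz":0,"claw":85},
    {"ax":0,"ay":0,"az":0,"dx":0,"dy":40,"dz":0,"claw":85},
    {"ax":0,"ay":0,"az":0,"dx":0,"dy":40,"dz":0,"claw":85},
    {"ax":0,"ay":0,"az":0,"dx":0,"dy":40,"dz":0,"claw":85},
    {"ax":0,"ay":0,"az":0,"dx":0,"dy":30,"dz":0,"claw":85},
    {"ax":0,"ay":0,"az":0,"dx":0,"dy":0,"dz":0,"claw":85},
    {"ax":0,"ay":0,"az":0,"dx":0,"dy":0,"dz":0,"claw":85},
  ],
)

```text
time_s: 30.2
tcp_pos: [0.5905, -0.2651, 0.2]
ee_rot: [[0.969, -0.247, 0.001], [-0.247, -0.969, 0.0], [0.001, -0.0, -1.0]]
wrist_force: [0.4, 0.3, 0.5]
gripper_width: 0.974
gripper_force: 0.0
```

Run:
```python
from station import *
from h import *
c=capture("top");d=capture("scene")
a=cv2.resize(c["frame"][160:270,300:430],(390,330),interpolation=2);b=cv2.resize(d["frame"][220:360,260:400],(390,390),interpolation=2)
m=np.zeros((390,780,3),np.uint8);m[:330,:390]=a;m[:390,390:]=b;cv2.imwrite("pics/end.png",m)
```

```text
(no output)
```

View pics/end.png

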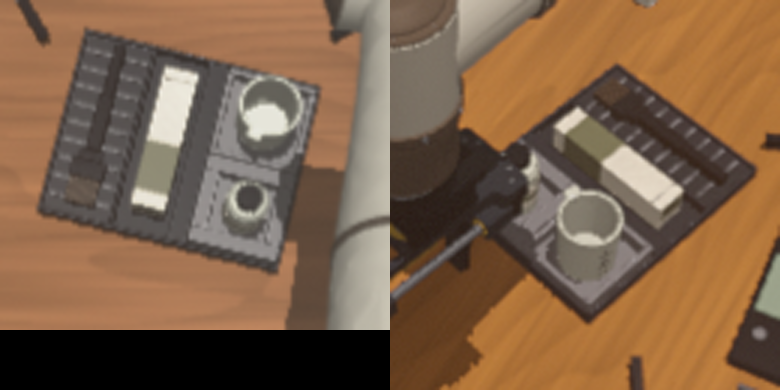

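Everything is in its place. One numeric check of the brush's position along the bed, since its tail looks close to the tray's top edge.

Run:
```python
from station import *
from h import *
c=capture("top");d=capture("scene")
f=np.vstack([cv2.resize(c["frame"][165:235,310:350],(320,560),interpolation=2)]).astype(float)
g=cv2.resize(d["frame"][240:310,325:395],(480,560) ,interpolation=2).astype(float)
m=np.clip(np.hstack([f,g])*1.8,0,255).astype(np.uint8);cv2.imwrite("pics/br.png",m)
```

```text
(no output)
```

View pics/br.png

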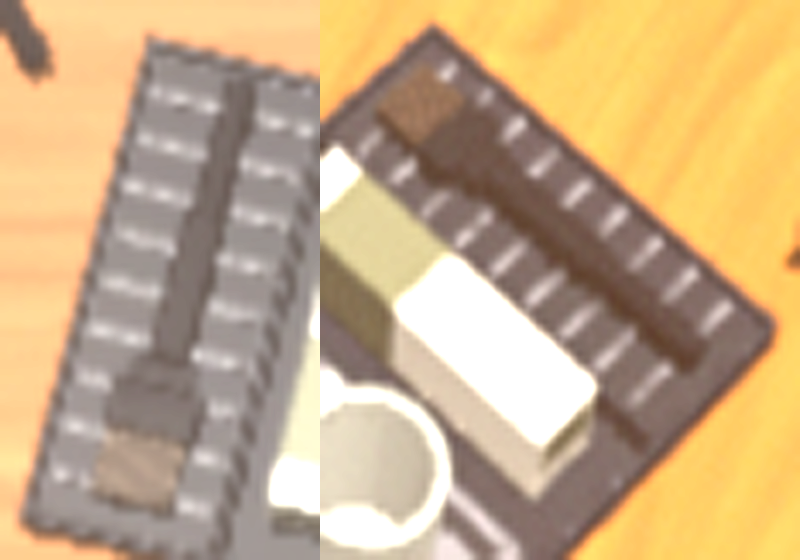

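Run:
```python
from h import *
a=np.radians(-14.3);R=np.array([[np.cos(a),np.sin(a)],[-np.sin(a),np.cos(a)]])
for n,t,uv in(("top0",(614.5,35.7),[(340,174.75),(327.1,227.9)]),("scene0",(619.7,33.2),[(379.25,285.6),(337.4,251.25)])):
    p=(plane(dict(np.load(n+".npz")),uv,.027)-t)@R.T;print(n,p.round(1),"mid",p.mean(0).round(1),"len",np.linalg.norm(p[0]-p[1]).round(1))
```

```text
top0 [[ 91.2  86.4]
 [-85.7  83.1]] mid [ 2.8 84.8] len 176.9
scene0 [[ 91.2  84. ]
 [-80.9  90.8]] mid [ 5.1 87.4] len 172.3
```

Brush is within about 5 mm of centre (tolerance 15), so I'm handing in.

```bash
python3 -c "
from station import *
print(finish_job())"
```

```text
the job is handed in; nothing more can be done
None
```

I handed in the job: the long carton, brush, capped bottle and beaker are all in their places on the tray, and the short carton, nozzle bottle and jar were not touched; it took about 30 s of the 115 s, but the hand-in did not report a verdict.

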